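# Find the stamped sample crate and push it to the dispatch line

### The arm

A 6-joint arm with a two-finger parallel gripper is mounted at the origin on a cart in front of the work surface, level with it; the furniture and walls round the work are solid. World frame = base frame: x ahead of the robot, y to its left, z up, the work surface at z = 0. Lengths are in mm, angles in degrees, forces in N, time in s.
With the tool pointing down it reaches from about 350 to 850 mm from the base axis. Payload 8.1 kg.
Tool frame: the origin (TCP) lies at the very end of the fingers, on their centre line; the grasp point (between the pads) lies 19 mm behind it; z points along the fingers, y is the line along which they close (so a half turn about z gives the same grasp; the last joint's range is limited). The gripper opens to 85 mm and grips with 20 to 120 N. Pads are 22 mm wide; open, the fingers measure 114 mm over their backs; the gripper's body (76 mm by 85 mm) begins 54 mm behind the grasp point. The pads swing forward as they close: fully open they stand 13 mm farther back than shut.
Start: joints at [66.956, 7.471, 85.268, -0, 87.261, -4.893], TCP at [186.895, 570.154, 231.292] pointing down, gripper open.
Joint ranges: [-169.43, 169.43], [-51.17, 129.36], [1.28, 143.12], [-76.62, 256.62], [0, 156.53], [-152.29, 152.29]. Speed limits (degrees/s): [136.94, 136.94, 159.86, 180, 180, 180].

### API

Orientations are given as [roll, pitch, yaw] about the fixed x, y, z axes, in that order (R = Rz(yaw) Ry(pitch) Rx(roll)).
In Python, from bench import sense, eyes, job, models gives the robot as it stands. The module is installed in compiled form; this text tells all that it offers.
- The arm moves only by the tool apply_moves, never from a script. Its argument "rows" is a list of rows, each a list of 6 numbers: the shift along the tool's x, y, z in mm, then the turn, a rotation vector about the tool's x, y, z in rad. In form: [[dx, dy, dz, rx, ry, rz], ...]. A call has exactly 5 rows; each row shifts and turns the commanded pose from where the row before left it, along the tool's axes as they then stand; what a row does not reach is not made up. A row lasts 1/8 s, in which the tool goes at most 62.5 mm and 10.7 degrees, less where a joint would pass 70% of its speed; a pose out of reach is approached as far as the arm can. A call is refused whole if a number of a shift passes 62.5 or a number of a turn 0.188, either way. A call with a gripper value outside its range is refused whole. "fingers" is the finger opening in mm, from 0 to 85.4, set as the call begins (left out, the last holds). The fingers move at their own pace and stop on an object; "grip_force" is the grip in N (left out, the last holds). Time passes only in rows, so rows that do not move let the fingers close, or fill a call up. It gives the time, the measured TCP pose, the force, the opening and the grip force at its end, in the units of the state.
- sense(): the state, without advancing time (a new reading comes with each control period).
- eyes.snapshot(name): name is "scene" or "top" or "wrist"; returns (picture, depth): 480x640x3 uint8, red, green, blue; 480x640 float32, mm along the optical axis (not along the pixel's ray), 0 where there is no reading.
- eyes.get_calibration(name): a dict with "intrinsics" (3x3 intrinsics, pixels), "D" ([k1, k2, p1, p2, k3] as OpenCV has them; the pictures are not rectified), "R" (3x3) and "t" (3): a world point X has camera coordinates R X + t; the wrist camera has in their place "mount" (4x4, takes a point from camera to tool coordinates, whose origin is the TCP and whose axes are the flange's). Camera axes: x right, y down, z forward; pixel columns grow to the right and rows downward; lengths in mm; the calibration is good to about 2 mm. A picture is of the moment at which its call begins: read the wrist's pose just before it. get_calibration takes no time and is no camera call.
- job.hand_in(): hands the job in; it is judged then, once.
Trained networks look in the newest picture that a camera, given by its name, has taken for a name from the list of things; names that differ only in an ending like _2 or _b are one class to them, and where a whole thing is asked for, a point or a joint stands for the part that bears it (a point fixed in the world has none). Each returns a list of dicts, best first, with "confidence" (0 to 1); they miss things now and then, are a little off and sometimes report something else, mostly with a low value. They report only what shows in the picture. A call takes as long as a camera call.
- models.boxes_of(name, camera): "xyz" ([x, y, z] in mm, in world coordinates, good to about 4 mm: the middle of the surface that is visible of it).
- models.cut_out(name, camera): "pixels" (480x640 bool, what is visible of it).
- models.place_of(name, camera): "xyz" ([x, y, z] in mm, in world coordinates, good to about 4 mm: a listed point, or the origin of a listed thing).
The state is a dict: "time": time; "joint_pos": joint angles; "qd": joint speeds; "joint_efforts": joint torques, N m; "tool_pos": TCP position; "tcp_rot": TCP orientation; "ft_force": force on the tool from outside, world axes, zero at the start; "wrist_torque": the same for the moment, N m; "finger_gap": finger opening in mm; "grip_force": force on a finger pad.
Only numpy, scipy, OpenCV 4.12 (cv2) and the standard library are available. Lean on these libraries where they do the work, as an engineer would, in place of code of your own. Each camera call takes 0.05 s, during which the arm holds its last target. There are 200 camera calls.

### The job

Two identical lidded crates stand on the worktop, one on each side of the yellow dispatch line; one of them has a red ring stamp on its underside. Tip both crates over away from you onto their backs, so that you see their undersides, and only then push the stamped one sideways, still lying on its back, until it lies straight along the yellow line with the whole width of the line under it. Pick nothing up, leave the other crate where it fell and do not disturb the other things on the bench.

Things in the scene. Friction and masses are not known exactly. Their poses are not given: they have to be found in the camera images.
- crate_a_center (a point): Crate WITH the red ring stamp (56 across, mid underside), grey tub, blue lid, standing; left or right one. 66 deep (its x, at first away from the robot, yaw within 0.25 rad) x 100 wide (y) x 115 tall (z, underside to lid), solid, 0.3 kg. Point: its centre, 57.5 above the underside. Once lying: 115 long x 100 wide x 66 high, underside facing the robot.
- crate_b_center (a point): Crate with plain underside, otherwise the same. 66 deep (its x, at first away from the robot, yaw within 0.25 rad) x 100 wide (y) x 115 tall (z, underside to lid), solid, 0.3 kg. Point: its centre, 57.5 above the underside. Either crate, pushed away from the robot at a height of about 90, tips over its far bottom edge and falls on its back past about 30 degrees; pushed low it slides.
- line: Dispatch line: flat yellow tape on the worktop, 220 long x 30 wide, nothing to bump into, with a 100 mm cross bar at each end. Origin at its centre on the worktop; x runs along the tape, roughly away from the robot (yaw within 0.3 rad); y across it to the left.
- sample_cup: Clear sample cup, 60 diameter x 62 high, loose, near the robot's edge of the worktop close to the line. Origin at the centre of its underside. Leave alone.
- label_roll: White roll of labels, 85 diameter x 62 high, loose, at the left. Origin at the centre of its underside. Leave alone.
- squeeze_bottle: White wash bottle, 70 diameter x 222 high, loose, at the right, the one nearest the work. Origin at the centre of its underside. Leave alone.

How it is judged:
By the outcome, as a careful person would: the job done as asked, in the order asked, and still so for the second after the job is handed in, with the robot touching nothing.
It also fails if it takes over 62 s, if anything falls off the work surface, if the arm or the gripper's body presses on something with over 40 N, if the wrist force passes 120 N, or if a joint passes its speed limit or range.

## Working session

There is one attempt and no reset: what is moved stays moved. The work goes in short steps, Python scripts to look and compute and a tool call to move; the robot and the scene stay as the last step left them, time stands still between calls to the robot, and variables do not carry over. Pictures are saved under pics/ and viewed, at most 10 in all, crops included, and the job is handed in when it is done.

Besides the shell and the picture viewer there is one more tool, called after ">>>" as name(argument=value, ...), one argument or row to a line, values as JSON. apply_moves: Moves the arm, as the interface text tells. Its arguments: {"type":"object","properties":{"rows":{"type":"array"},"fingers":{"type":"number"},"grip_force":{"type":"number"}},"required":["rows"]}

```bash
mkdir -p pics
cat > h.py <<'E'
from bench import sense, eyes, job, models
import numpy as np, cv2
def snap(n,f=None):
    p,d=eyes.snapshot(n)
    if f: cv2.imwrite('pics/'+f,p[:,:,::-1])
    return p,d
def cloud(n,d):
    c=eyes.get_calibration(n);K=np.array(c['intrinsics'],float)
    u,v=np.meshgrid(np.arange(640),np.arange(480))
    q=cv2.undistortPoints(np.stack([u,v],-1).reshape(-1,1,2).astype(float),K,np.array(c['D'],float)).reshape(480,640,2)
    X=np.dstack([q*d[...,None],d]).astype(float)
    return (X-np.array(c['t']))@np.array(c['R'])
def rect(P):
    (c,s,a)=cv2.minAreaRect(P[:,:2].astype(np.float32)); return np.round(c,1),np.round(s,1),round(a,1)
E
python3 - <<'E'
from h import *
for n in('top','scene'):
    p,d=snap(n,n+'1.png')
    X=cloud(n,d)
    for t in ['crate_a_center','crate_b_center','line','sample_cup','label_roll','squeeze_bottle']:
        print(n,t,[(np.round(r['xyz']),round(r['confidence'],2)) for r in models.place_of(t,n)][:3])
    if n=='top':
        hsv=cv2.cvtColor(p,cv2.COLOR_RGB2HSV)
        Y=(hsv[...,0]>20)&(hsv[...,0]<35)&(hsv[...,1]>100)&(d>0)&(abs(X[...,2])<12)
        print('yellow',Y.sum(),rect(X[Y]))
        for r in models.cut_out('crate_a_center',n)[:2]:
            m=r['pixels']&(d>0)&(abs(X[...,2]-115)<8); print(r['confidence'],m.sum(),rect(X[m]))
s=sense();print(s['time'],s['tool_pos'],s['tcp_rot'])
E
```

```text
top crate_a_center [(array([450., 294.,  54.]), 0.78)]
top crate_b_center [(array([ 441., -256.,   61.]), 0.85)]
top line [(array([531., -62.,  -1.]), 0.89)]
top sample_cup [(array([367.,  59.,   1.]), 0.64)]
top label_roll [(array([558., 490.,  -1.]), 0.61)]
top squeeze_bottle [(array([ 571., -530.,    3.]), 0.68), (array([364.,  60.,   2.]), 0.23)]
yellow 799 (array([ 523.1, -251.8]), array([ 628.2, 2115.9]), 10.3)
scene crate_a_center [(array([449., 290.,  60.]), 0.82)]
scene crate_b_center []
scene line [(array([533., -61.,  -3.]), 0.72)]
scene sample_cup [(array([362.,  59.,   2.]), 0.77)]
scene label_roll [(array([565., 496.,   1.]), 0.47)]
scene squeeze_bottle [(array([ 572., -523.,   -0.]), 0.71)]
0.75 [186.88146147 570.15712202 231.31103681] [ 1.79999009e+02 -1.86506121e-03  1.61848467e+02]
```

View pics/top1.png

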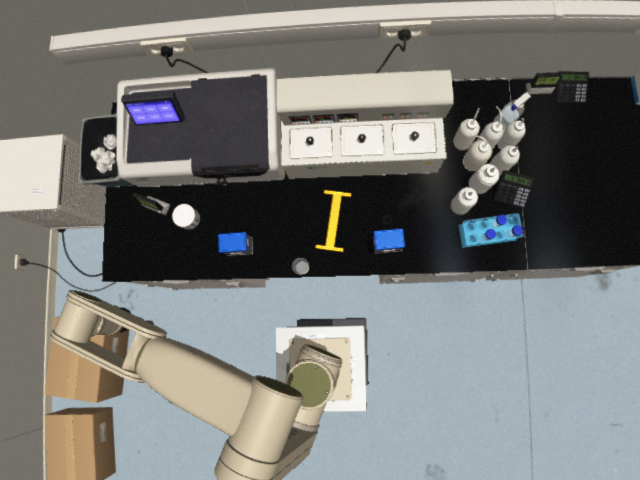

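View pics/scene1.png

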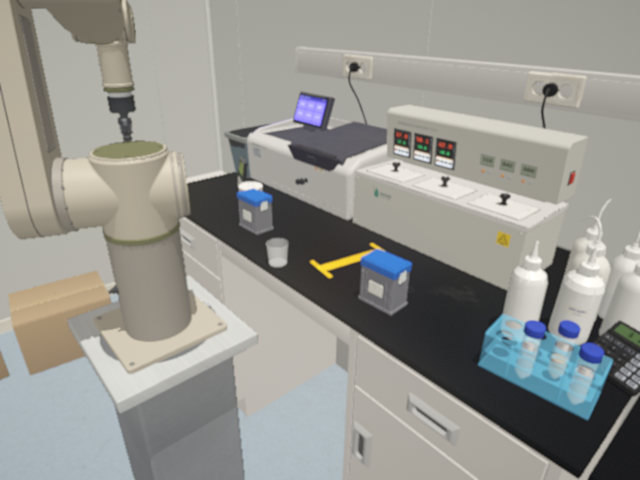

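The line is at about (333,221) px in the top view, with its far end to the right. The crates are at (233,243) and (389,240), the cup at (300,267), and the roll is left of the left crate. Next I measure the crate and line yaws.

Run:
```python
from h import *
p,d=snap('top'); X=cloud('top',d)
hsv=cv2.cvtColor(p,cv2.COLOR_RGB2HSV)
v,u=np.mgrid[:480,:640]
W=lambda u0,u1,v0,v1:(u>u0)&(u<u1)&(v>v0)&(v<v1)
c=eyes.get_calibration('top');K=np.array(c['intrinsics'],float);R=np.array(c['R']);t=np.array(c['t'])
def onplane(m,z):
    q=cv2.undistortPoints(np.stack([u[m],v[m]],-1).reshape(-1,1,2).astype(float),K,np.array(c['D'],float)).reshape(-1,2)
    r=np.c_[q,np.ones(len(q))]@R; o=-R.T@t
    return o+r*((z-o[2])/r[:,2])[:,None]
Y=W(305,365,180,260)&(hsv[...,0]>18)&(hsv[...,0]<38)&(hsv[...,1]>120)&(hsv[...,2]>80)
print('line',rect(onplane(Y,0)),np.median(X[Y],0))
for w in [(205,265,220,262),(360,420,220,262)]:
    B=W(*w)&(hsv[...,0]>95)&(hsv[...,0]<125)&(hsv[...,1]>150)&(hsv[...,2]>130)
    print('crate',B.sum(),rect(onplane(B,115)),np.median(X[B],0))
M=(X[...,0]>570)&(X[...,0]<760)&(abs(X[...,1])<400)&(X[...,2]>60)&(X[...,2]<250)&(d>0)
for y in range(-350,400,100):
    k=M&(abs(X[...,1]-y)<50); print(y,X[k][:,0].min().round() if k.any() else None)
```

```text
line (array([534.8, -59.7]), array([105.3, 225.2]), 80.3) [533.26809626 -60.25023468   1.9857809 ]
crate 497 (array([448., 291.]), array([64.6, 98.7]), 2.6) [447.51959122 290.76061434 116.71095905]
crate 557 (array([ 440.6, -254.1]), array([ 64.9, 100.4]), 3.3) [ 440.66747216 -253.97492041  116.42368019]
-350 690.0
-250 693.0
-150 691.0
-50 693.0
50 691.0
150 665.0
250 665.0
350 663.0
```

>>> apply_moves(
  rows=[
    [0,0,15,0,0,-0.181],
    [0,0,15,0,0,-0.181],
    [-33,-48,15,0,0,0],
    [-33,-48,15,0,0,0],
    [-33,-48,15,0,0,0],
  ],
  fingers=60,
)

```text
time: 1.42
tool_pos: [293.1, 429.5, 155.9]
tcp_rot: [180.0, 0.0, -177.4]
ft_force: [0.6, 1.5, 0.7]
finger_gap: 60.1
grip_force: 0.0
```

>>> apply_moves(
  rows=[
    [-23,-49,20,0,0,0],
    [-23,-49,20,0,0,0],
    [-23,-49,20,0,0,0],
    [0,0,8,0,0,0],
    [0,0,0,0,0,0],
  ],
)

```text
time: 2.05
tool_pos: [367.5, 286.9, 87.9]
tcp_rot: [-180.0, -0.1, -177.5]
ft_force: [-0.8, 0.1, -0.1]
finger_gap: 60.2
grip_force: 0.0
```

>>> apply_moves(
  rows=[
    [-18,0,0,0,0,0],
    [-14,0,0,0,0,0],
    [-12,0,0,0,0,0],
    [-12,0,0,0,0,0],
    [-12,0,0,0,0,0],
  ],
)

```text
time: 2.68
tool_pos: [436.5, 290.3, 88.3]
tcp_rot: [180.0, -0.0, -177.4]
ft_force: [-0.6, -0.8, 0.3]
finger_gap: 60.0
grip_force: 0.4
```

>>> apply_moves(
  rows=[
    [-12,0,0,0,0,0],
    [-12,0,0,0,0,0],
    [-6,0,0,0,0,0],
    [0,0,0,0,0,0],
    [0,0,0,0,0,0],
  ],
)

```text
time: 3.3
tool_pos: [465.4, 291.4, 88.1]
tcp_rot: [-180.0, -0.0, -177.4]
ft_force: [-0.2, 0.2, 0.8]
finger_gap: 60.0
grip_force: 0.0
```

Run:
```python
from h import *
p,d=snap('scene','s2.png'); X=cloud('top',snap('top')[1])
k=(abs(X[...,1]-291)<75)&(X[...,0]>470)&(X[...,0]<640)&(X[...,2]>20)&(X[...,2]<200)
print(k.sum(),rect(X[k]),np.percentile(X[k][:,2],[5,50,95]).round()); s=sense();print(s['time'],s['tool_pos'])
```

```text
654 (array([534. , 284.7]), array([147.3,  95.8]), 10.6) [37. 65. 74.]
3.4 [465.41227287 291.46900901  88.23770895]
```

View pics/s2.png

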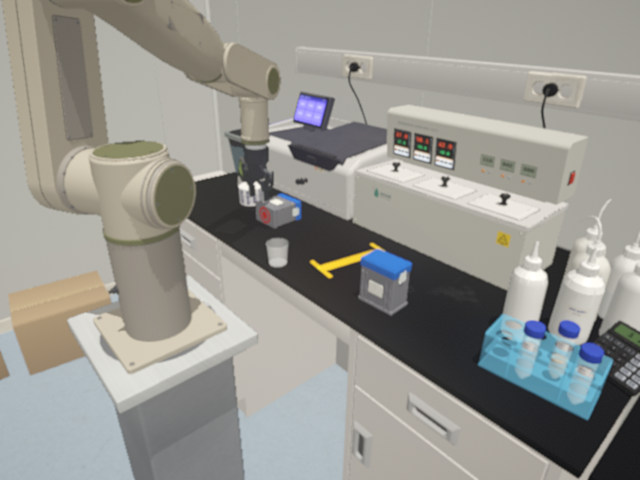

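>>> apply_moves(
  rows=[
    [10,-20,-50,0,0,0],
    [10,-60,-10,0,0,0],
    [10,-60,0,0,0,0],
    [10,-60,0,0,0,0],
    [10,-60,0,0,0,0],
  ],
)

```text
time: 4.03
tool_pos: [427.0, 28.0, 148.6]
tcp_rot: [-180.0, 0.1, -177.4]
ft_force: [1.3, 0.3, 0.7]
finger_gap: 60.0
grip_force: 0.0
```

>>> apply_moves(
  rows=[
    [15,-58,0,0,0,0],
    [15,-58,0,0,0,0],
    [15,-58,0,0,0,0],
    [15,-58,0,0,0,0],
    [15,-52,0,0,0,0],
  ],
)

```text
time: 4.65
tool_pos: [364.7, -259.5, 148.6]
tcp_rot: [-180.0, 0.1, -177.4]
ft_force: [0.4, -0.3, 1.4]
finger_gap: 60.1
grip_force: 0.0
```

>>> apply_moves(
  rows=[
    [0,0,30,0,0,0],
    [0,0,30,0,0,-0.01],
    [0,0,0,0,0,0],
    [0,0,0,0,0,0],
    [0,0,0,0,0,0],
  ],
)

```text
time: 5.28
tool_pos: [366.5, -258.2, 90.0]
tcp_rot: [-179.9, 0.1, -176.8]
ft_force: [-0.2, -0.3, 0.8]
finger_gap: 60.0
grip_force: 0.0
```

>>> apply_moves(
  rows=[
    [-16,0,0,0,0,0],
    [-12,0,0,0,0,0],
    [-12,0,0,0,0,0],
    [-12,0,0,0,0,0],
    [-12,0,0,0,0,0],
  ],
)

```text
time: 5.9
tool_pos: [430.2, -254.0, 88.3]
tcp_rot: [-180.0, 0.0, -176.8]
ft_force: [0.6, -1.4, 0.0]
finger_gap: 59.8
grip_force: 0.3
```

>>> apply_moves(
  rows=[
    [-12,0,0,0,0,0],
    [-12,0,0,0,0,0],
    [-6,0,0,0,0,0],
    [0,0,-20,0,0,0],
    [10,0,-40,0,0,0],
  ],
)

```text
time: 6.52
tool_pos: [448.3, -251.9, 146.8]
tcp_rot: [179.8, -0.2, -176.8]
ft_force: [0.5, 0.1, 0.4]
finger_gap: 59.7
grip_force: 0.0
```

```bash
cat >> h.py <<'E'
def lying(X,y,x=(450,640),h=95):
    k=(abs(X[...,1]-y)<h)&(X[...,0]>x[0])&(X[...,0]<x[1])&(abs(X[...,2]-66)<8)
    return k.sum(),rect(X[k]),np.median(X[k],0).round(1)
E
python3 - <<'E'
from h import *
p,d=snap('top'); X=cloud('top',d)
q,_=snap('scene')
cv2.imwrite('pics/3.png',np.hstack([cv2.resize(p[150:300,180:460],(560,300)),cv2.resize(q[150:350,180:460],(240,171)).repeat(1,0)[:171] if 0 else np.pad(cv2.resize(q[170:330,220:440],(240,175)),((0,125),(0,0),(0,0)))])[:,:,::-1])
for y in(291,-258): print(lying(X,y))
s=sense();print(s['time'],s['tool_pos'])
E
```

```text
(np.int64(763), (array([543.1, 295.8]), array([116.9,  99.3]), 3.1), array([541.6, 296.4,  65.6]))
(np.int64(55), (array([ 536.5, -210.9]), array([105.5,  18.2]), 3.2), array([ 503.9, -211. ,   66. ]))
6.625 [ 451.28376744 -254.66904062  153.05409927]
```

View pics/3.png

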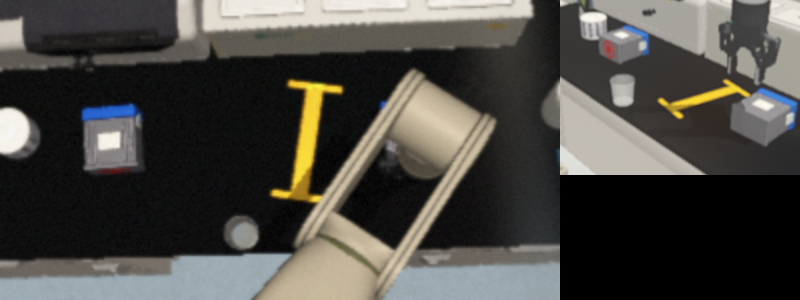

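Both crates lie on their backs. The left one has the red stamp on its underside ((264,214) px in the earlier scene picture), and it lies at (543,296) with a yaw of 3°. Next I plan the transit and the push with rotation.

```bash
cat >> h.py <<'E'
def plan(p,yaw,tgt,ty,n):
    # tool pointing down: world delta -> tool rows
    p=np.array(p,float);st=(np.array(tgt)-p)/n;dy=(ty-yaw)/n
    for i in range(n):
        a=np.radians(yaw+dy*i)
        print(i,np.round([np.cos(a)*st[0]+np.sin(a)*st[1],np.sin(a)*st[0]-np.cos(a)*st[1],-st[2]],1),round(-np.radians(dy),4))
E
python3 - <<'E'
from h import *
s=sense();print(s['tool_pos'],s['tcp_rot'])
plan(s['tool_pos'],183.2,[546,382,150],93.1,12)
print('push'); plan([546,360,16],93.1,[538,2,16],80.3,15)
E
```

```text
[ 451.28376744 -254.66904062  153.05409927] [-179.74085809    0.30400536 -176.84432365]
0 [-10.8  52.5   0.3] 0.131
1 [-3.9 53.5  0.3] 0.131
2 [ 3.1 53.5  0.3] 0.131
3 [10.1 52.7  0.3] 0.131
4 [16.9 50.9  0.3] 0.131
5 [23.4 48.3  0.3] 0.131
6 [29.5 44.8  0.3] 0.131
7 [35.1 40.5  0.3] 0.131
8 [40.1 35.6  0.3] 0.131
9 [44.4 30.1  0.3] 0.131
10 [48.  24.   0.3] 0.131
11 [50.7 17.5  0.3] 0.131
push
0 [-23.8  -1.8  -0. ] 0.0149
1 [-23.8  -1.5  -0. ] 0.0149
2 [-23.8  -1.1  -0. ] 0.0149
3 [-23.9  -0.8  -0. ] 0.0149
4 [-23.9  -0.4  -0. ] 0.0149
5 [-23.9  -0.   -0. ] 0.0149
6 [-23.9   0.3  -0. ] 0.0149
7 [-23.9   0.7  -0. ] 0.0149
8 [-23.9   1.   -0. ] 0.0149
9 [-23.8   1.4  -0. ] 0.0149
10 [-23.8   1.7  -0. ] 0.0149
11 [-23.8   2.1  -0. ] 0.0149
12 [-23.7   2.4  -0. ] 0.0149
13 [-23.7   2.8  -0. ] 0.0149
14 [-23.7   3.1  -0. ] 0.0149
```

>>> apply_moves(
  rows=[
    [-11,52,0,0,0,0.131],
    [-4,53,0,0,0,0.131],
    [3,53,0,0,0,0.131],
    [10,53,0,0,0,0.131],
    [17,51,0,0,0,0.131],
  ],
  fingers=70,
)

```text
time: 7.25
tool_pos: [489.4, 12.8, 148.0]
tcp_rot: [180.0, 0.0, 145.4]
ft_force: [0.5, -1.0, 0.6]
finger_gap: 69.9
grip_force: 0.0
```

>>> apply_moves(
  rows=[
    [23,48,0,0,0,0.131],
    [30,45,0,0,0,0.131],
    [35,40,0,0,0,0.131],
    [40,36,0,0,0,0.131],
    [44,30,0,0,0,0.131],
  ],
)

```text
time: 7.88
tool_pos: [529.1, 277.5, 147.7]
tcp_rot: [-180.0, 0.0, 107.9]
ft_force: [1.1, -0.0, 0.7]
finger_gap: 70.2
grip_force: 0.0
```

>>> apply_moves(
  rows=[
    [48,24,0,0,0,0.131],
    [50,18,0,0,0,0.131],
    [0,0,0,0,0,0],
    [0,0,0,0,0,0],
    [0,0,0,0,0,0],
  ],
)

```text
time: 8.5
tool_pos: [545.7, 380.0, 148.2]
tcp_rot: [-180.0, 0.0, 93.1]
ft_force: [-0.5, -0.1, 0.0]
finger_gap: 69.5
grip_force: 0.0
```

>>> apply_moves(
  rows=[
    [0,0,50,0,0,0],
    [0,0,50,0,0,0],
    [0,0,30,0,0,0],
    [-8,0,0,0,0,0],
    [-12,0,0,0,0,0],
  ],
)

```text
time: 9.12
tool_pos: [547.9, 360.6, 20.3]
tcp_rot: [179.9, -0.1, 93.1]
ft_force: [0.7, 0.2, 0.4]
finger_gap: 69.8
grip_force: 0.0
```

>>> apply_moves(
  rows=[
    [-12,-1,0,0,0,0],
    [-15,-1,0,0,0,0.01],
    [-20,-1,0,0,0,0.015],
    [-22,-1,0,0,0,0.015],
    [-22,0,0,0,0,0.015],
  ],
)

```text
time: 9.75
tool_pos: [546.6, 269.1, 19.4]
tcp_rot: [179.9, -0.1, 89.9]
ft_force: [0.7, 3.5, 5.7]
finger_gap: 70.1
grip_force: 2.0
```

Run:
```python
from h import *
s=sense();print(s['time'],s['tool_pos'],s['tcp_rot'])
p,d=snap('top','4.png'); X=cloud('top',d)
print(lying(X,s['tool_pos'][1]-60,h=75)); print(lying(X,-258))
```

```text
9.75 [546.61459491 269.06826906  19.37462379] [ 1.79896303e+02 -6.42150586e-02  8.98716092e+01]
(np.int64(693), (array([543.5, 208.5]), array([103.1, 127.1]), 89.3), array([543. , 201.7,  65.5]))
(np.int64(797), (array([ 534.9, -248.1]), array([117.1,  95.6]), 2.7), array([ 533.5, -249.1,   65.5]))
```

>>> apply_moves(
  rows=[
    [-22,0,0,0,0,0.015],
    [-22,0,0,0,0,0.015],
    [-22,1,0,0,0,0.015],
    [-22,1,0,0,0,0.015],
    [-22,1,0,0,0,0.015],
  ],
)

```text
time: 10.42
tool_pos: [546.1, 158.9, 19.3]
tcp_rot: [179.9, -0.1, 85.6]
ft_force: [0.5, 4.7, 6.2]
finger_gap: 70.0
grip_force: 2.2
```

>>> apply_moves(
  rows=[
    [-22,2,0,0,0,0.015],
    [-22,2,0,0,0,0.015],
    [-22,2,0,0,0,0.015],
    [-20,3,0,0,0,0.015],
    [-16,2,0,0,0,0.015],
  ],
)

```text
time: 11.05
tool_pos: [546.2, 56.1, 19.3]
tcp_rot: [179.9, -0.0, 81.2]
ft_force: [0.3, 4.6, 7.6]
finger_gap: 70.2
grip_force: 2.3
```

Run:
```python
from h import *
s=sense();print(s['time'],s['tool_pos'],s['tcp_rot'])
p,d=snap('top','5.png'); X=cloud('top',d)
print(lying(X,s['tool_pos'][1]-65,h=60)); print(lying(X,-258))
cv2.imwrite('pics/5.png',cv2.resize(p[160:290,200:440],(720,390),interpolation=cv2.INTER_CUBIC)[:,:,::-1])
```

```text
11.05 [546.22658222  56.12820455  19.25188556] [ 1.79913338e+02 -4.68503934e-02  8.12419008e+01]
(np.int64(603), (array([527.8, -12.9]), array([ 79.2, 115.6]), 80.9), array([529.6, -15.6,  65.4]))
(np.int64(789), (array([ 534.9, -247.7]), array([117.8,  95.8]), 3.2), array([ 534.2, -247.7,   65.2]))
```

View pics/5.png

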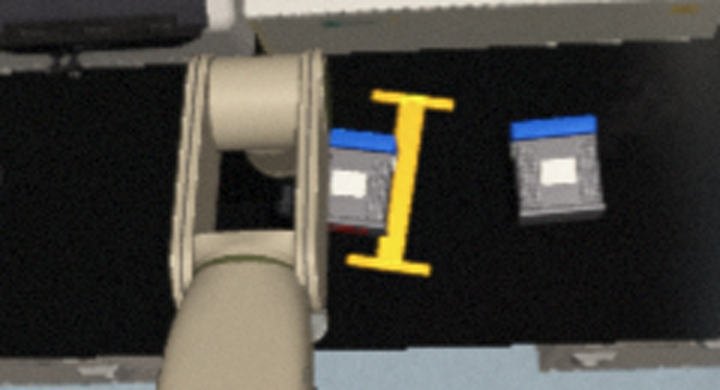

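Crate A is nearly aligned and its right edge is just touching the line (crop px 395,190). Crate B hasn't moved. I fit the line's stem more exactly before the last push.

Run:
```python
from h import *
p=cv2.imread('pics/top1.png');hsv=cv2.cvtColor(p,cv2.COLOR_BGR2HSV)
c=eyes.get_calibration('top');K=np.array(c['intrinsics'],float);R=np.array(c['R']);t=np.array(c['t'])
Y=np.zeros((480,640),bool);Y[180:260,305:365]=True
Y&=(hsv[...,0]>18)&(hsv[...,0]<38)&(hsv[...,1]>120)&(hsv[...,2]>80)
v,u=np.nonzero(Y)
q=cv2.undistortPoints(np.stack([u,v],-1).reshape(-1,1,2).astype(float),K,np.array(c['D'],float)).reshape(-1,2)
r=np.c_[q,np.ones(len(q))]@R;o=-R.T@t;P=(o+r*(-o[2]/r[:,2])[:,None])[:,:2]
x0=(P[:,0].min()+P[:,0].max())/2
k=abs(P[:,0]-x0)<70
vx,vy,cx,cy=cv2.fitLine(P[k].astype(np.float32),cv2.DIST_HUBER,0,.01,.01).ravel()
print('stem yaw',np.degrees(np.arctan(vy/vx)),'y at 533:',cy+(533-cx)*vy/vx, 'centre x',x0)
```

```text
stem yaw -11.104236 y at 533: -59.415558 centre x 534.392002689001
```

>>> apply_moves(
  rows=[
    [-14,2,0,0,0,0.01],
    [-14,2,0,0,0,0.01],
    [-12,2,0,0,0,0.005],
    [-10,1,0,0,0,0],
    [-7,1,0,0,0,0],
  ],
)

```text
time: 11.72
tool_pos: [544.5, -1.0, 19.2]
tcp_rot: [179.9, -0.0, 79.8]
ft_force: [-0.4, 4.0, 7.9]
finger_gap: 69.8
grip_force: 2.5
```

>>> apply_moves(
  rows=[
    [10,0,0,0,0,0],
    [25,0,0,0,0,0],
    [30,0,-40,0,0,0],
    [50,0,-30,0,0,0],
    [50,0,-30,0,0,0],
  ],
)

```text
time: 12.35
tool_pos: [572.6, 162.9, 118.7]
tcp_rot: [-179.9, 0.0, 79.8]
ft_force: [1.2, 0.1, -0.1]
finger_gap: 70.0
grip_force: 0.0
```

>>> apply_moves(
  rows=[
    [60,0,0,0,0,0],
    [60,0,0,0,0,0],
    [0,0,0,0,0,0],
    [0,0,0,0,0,0],
    [0,0,0,0,0,0],
  ],
)

```text
time: 12.98
tool_pos: [594.0, 278.9, 117.9]
tcp_rot: [-180.0, 0.1, 79.8]
ft_force: [0.0, -0.1, 0.0]
finger_gap: 69.8
grip_force: 0.0
```

Run:
```python
from h import *
s=sense();print(s['time'],s['tool_pos'],s['tcp_rot'])
p,d=snap('top'); X=cloud('top',d)
print(lying(X,-60)); print(lying(X,-248,h=80))
for n in('sample_cup','label_roll','squeeze_bottle'): print(n,[r['xyz'].round() if hasattr(r['xyz'],'round') else r['xyz'] for r in models.place_of(n,'top')][:2])
q,_=snap('scene')
cv2.imwrite('pics/6.png',np.hstack([cv2.resize(p[170:280,270:430],(480,330),interpolation=cv2.INTER_CUBIC),cv2.resize(q[170:390,220:433],(320,330))])[:,:,::-1])
# stem slope by rows in this frame (visible ends), and from top1
c=eyes.get_calibration('top');K=np.array(c['intrinsics'],float);R=np.array(c['R']);t=np.array(c['t'])
hsv=cv2.cvtColor(cv2.imread('pics/top1.png'),cv2.COLOR_BGR2HSV)
Y=np.zeros((480,640),bool);Y[180:260,305:365]=True
Y&=(hsv[...,0]>18)&(hsv[...,0]<38)&(hsv[...,1]>120)&(hsv[...,2]>80)
vs=np.arange(203,239);us=[np.nonzero(Y[v])[0].mean() for v in vs]
w=cv2.undistortPoints(np.stack([us,vs],-1).reshape(-1,1,2).astype(float),K,np.array(c['D'],float)).reshape(-1,2)
r=np.c_[w,np.ones(len(w))]@R;o=-R.T@t;P=(o+r*(-o[2]/r[:,2])[:,None])
m=np.polyfit(P[:,0],P[:,1],1);print('stem',np.degrees(np.arctan(m[0])),np.polyval(m,533))
```

```text
12.975 [593.99762942 278.91813294 117.90743535] [-1.79958400e+02  5.01169930e-02  7.98287628e+01]
(np.int64(807), (array([525.7, -60.9]), array([ 98.3, 116.7]), 80.0), array([524.5, -60.8,  65.6]))
(np.int64(801), (array([ 534.5, -248.9]), array([116.7,  94.1]), 3.7), array([ 532.3, -248.8,   65.4]))
sample_cup [[364.6, 61.0, -1.6]]
label_roll [[559.0, 489.2, -0.4], [533.6, -60.9, 34.8]]
squeeze_bottle [[570.1, -526.7, -1.6]]
stem -9.745944353094474 -59.73862430368344
```

View pics/6.png

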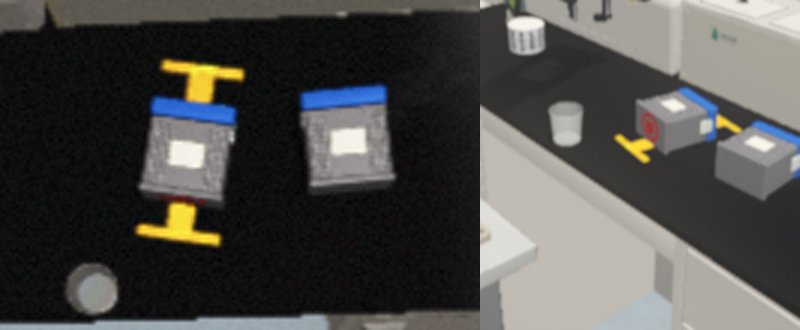

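The stamped crate (crop px 187,152) lies along the line, centred within about 3 mm and 0.3°. Nothing else has moved, and the arm is clear.

```bash
python3 -c "
from bench import job;print(job.hand_in())"
```

```text
the job is handed in; nothing more can be done
None
```

I tipped both crates onto their backs, then pushed the stamped one (the left) onto the yellow line, where it lies within about 3 mm and 0.3° of the line; nothing else was disturbed, and I handed the job in at about 13 s of the 62 s limit.

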